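Change the fixture in the quick-change dock

TASK

Sawing is next: swap the fixture in the bench's quick-change dock. Press the dock's spring catch so that the drilling block pops out, park that block standing on the rubber bench block, then slide the V-notched sawing block into the dock, its notch facing back out of the dock's mouth, until the catch snaps up behind it and it stays locked. Leave the round-grooved block and everything else on the bench where it is.

Things in the scene. Friction and masses are not known exactly. Their poses are not given: they have to be found in the camera images.
- dock: Quick-change dock fixed to the bench: a low aluminium slide 100 mm long, 88 mm wide. Origin under its middle on the bench, +x = the way a fixture slides in. Floor 20 mm above the bench. Side walls and overhanging steel gib strips (tops 35 mm above the bench) guide a shoe's edges, 3 mm total play across and 3 mm in height: a fixture goes in and out only along x, never from above
- dock_home (a point): Where the centre of a fixture lies when locked in the dock: 5.5 mm to -x of the dock's origin, 42 mm above the bench (22 mm above the floor); axes as the dock's
- dock_mouth (a point): Middle of the dock's mouth at floor height, 49.5 mm to -x of dock_home; axes as the dock's. The guides flare open here over their first 12 mm. A fixture drawn back must have its centre at least 82 mm to -x of dock_home before its shoe is free of the gibs and may be lifted. A torch's nozzle, 105 to 150 mm up, is 70 mm or more from that place, to its left and nearer the robot
- catch (a joint): Spring catch, rad: 0 up, 0.085 fully down, springs up by itself. A steel leaf in the floor's slot; its nose stands 5 mm above the floor, ramp to the mouth, its steep locking face 32 mm to -x of dock_home, behind the rear edge of a home shoe. A shoe pushed in (about 10 N with the ejector) presses it down and it snaps up behind; 0.065 frees a locked shoe
- ejector (a joint): Sprung pin in the end stop at the dock's +x end, m: 0 with a locked shoe, -0.018 when out, 3 N out to 5 N in. It presses a shoe back against the catch and pushes a released one 18 mm out. The end stop lies 3.5 mm past the locked position: push in by 2 to 3 mm beyond home, let go, and the pin brings the shoe back to the catch
- catch_pad (a point): Middle of the top of the catch's thumb pad, a ribbed steel plate 24 x 28 mm standing out of the mouth, 18 mm above the bench, 80 mm to -x of dock_home. Pressed straight down by 8 to 10 mm (3 to 6 N) it frees the shoe; it stops at 10.6 mm
- drill_center (a point): Drilling block: pale wooden block with six drilled holes in its flat top, locked in the dock at the start. Point: its centre, 22 mm above its underside; axes: +x towards the dock's end stop. Shape as all three fixtures: aluminium shoe 64 (x) x 60 (y) x 8 mm, on it a centred wooden block 50 (x) x 42 (y) x 36 mm, 44 mm tall in all, about 0.15 kg
- saw_center (a point): Sawing block: pale wooden block on the same shoe, a V notch cut down through its -x end; +x end enters the dock first. Point: its centre, 22 mm above its underside. Grasp the block across its 42 mm width (own y), fingertips 16 mm or more above the underside so that they pass over the dock's gibs. It stands at the far left or the right of the bench
- saw_notch (a point): Middle of the V notch's mouth (22 mm wide, 24 mm deep) at the sawing block's top edge: 25 mm to -x and 22 mm above saw_center
- ring_center (a point): Ring block, must stay put: pale wooden block with a half-round groove, 26 mm wide, across its top, on the same shoe. It stands where the sawing block does not: at the right or the far left. Point: its centre, 22 mm above its underside
- bench_block: Black rubber bench block lying flat, fixed: 98 mm (own x) by 136 mm (own y), top 28 mm above the bench; origin at the centre of its underside. The drilling block is parked on it, anywhere well inside its edges. Round it: a round lens 115 mm up beyond its far left corner, a torch on a stand (200 mm) on its right, a lamp's head 590 mm up beyond its far edge
- flux_bottle_c (a point): Bystander, not to be moved: cream plastic bottle with a thin needle cap, 43 mm across, 71 mm tall to the shoulder, 105 mm to the needle's tip; the point lies on its axis, 40 mm up
- flux_pot_c (a point): Bystander, not to be moved: low green round pot with a ribbed lid, 40 mm across and 24 mm tall; the point is its centre
- pin_vice_c (a point): Bystander, not to be moved: steel pin vice lying on the bench, 12 mm thick, 85 mm long along its own y; the point is its centre, 5 mm up
- jar_c (a point): Bystander, not to be moved: black jar with a white screw lid, 33 mm across and 47 mm tall; the point is its centre
- ring_clamp_c (a point): Bystander, not to be moved: black ring clamp lying on the bench, 31 x 107 x 27 mm, long along its own y; the point is its centre
- tweezers_c (a point): Bystander, not to be moved: cross-lock tweezers with brown grips lying on the bench, 169 mm long along its own x, 21 mm wide, 10 mm high; the point is 5 mm up at the middle
- dish_c (a point): Bystander, not to be moved: low clear dish of metal findings, 44 mm across, 9 mm high; the point is its centre, 5 mm up

How it is judged:
By the outcome, as a careful person would: the job done as asked, in the order asked, and still so for the second after the job is handed in, with the robot touching nothing.
It also fails if it takes over 72 s, if anything falls off the work surface, if the arm or the gripper's body presses on something with over 40 N, if the wrist force passes 120 N, or if a joint passes its speed limit or range.

ROBOT

A 7-joint arm with a two-finger parallel gripper is mounted at the origin on a cart in front of the work surface, level with it; the furniture and walls round the work are solid. World frame = base frame: x ahead of the robot, y to its left, z up, the work surface at z = 0. Lengths are in m, angles in rad, forces in N, time in s.
With the tool pointing down it reaches from about 0.4 to 0.85 m from the base axis. Payload 4.5 kg.
Tool frame: the origin (TCP) lies on the mounting face of the last link; the fingertips stand 166 mm ahead of it and the grasp point (between the pads) lies 147 mm ahead of it (manip.tcp_to_grasp is the z of the grasp point in the tool frame, in m); z points along the fingers, y is the direction in which the jaws open and shut (so a half turn about z gives the same grasp; the last joint's range is limited). The gripper opens to 88 mm and grips with 3 to 60 N. Pads are 18 mm wide; open, the fingers measure 123 mm over their backs; the gripper's body (75 mm by 187 mm) begins 45 mm behind the grasp point.
Start: joints at [-1.159, 0.689, -0.195, 1.565, 0.157, 0.902, -0.215], TCP at [0.231, 0.581, 0.405] pointing down, gripper open.
Joint ranges: [-3.01, 3.01], [-0.46, 2.08], [-1.47, 1.51], [0.13, 2.56], [-1, 4.14], [0.04, 2.09], [-2.66, 2.66]. Speed limits (rad/s): [2.57, 2.57, 3.14, 3.14, 3.14, 3.14, 3.14].

INTERFACE

Orientations are given as a rotation vector (axis times angle).
In Python, from plant import manip gives the robot as it stands. Calls block until the motion is done:
- manip.goto(position, orientation): joint-space move of the TCP to a pose.
- manip.servo_line(position, rot=None, v=0.15): straight line of the TCP; rot=None keeps the orientation; v is the mean speed in m/s.
- manip.move_joints(angles): joint-space move.
- manip.command_gripper(opening, squeeze=None): finger opening in m; squeeze is the grip in N (None keeps the last); returns when the fingers have stopped.
- manip.wait(seconds).
- manip.solve_ik(position, orientation): joint angles nearest the present ones, or None.
- manip.observe(): the state.
- manip.snapshot(name): name is "scene" or "top"; returns (picture, depth): 480x640x3 uint8, red, green, blue; 480x640 float32, m along the optical axis (not along the pixel's ray), 0 where there is no reading.
- manip.camera_params(name): a dict with "K" (3x3 intrinsics, pixels), "D" ([k1, k2, p1, p2, k3] as OpenCV has them; the pictures are not rectified), "origin" and "attitude" of the camera in the world. Camera axes: x right, y down, z forward; pixel columns grow to the right and rows downward; lengths in m; the calibration is good to about 2 mm. A picture is of the moment at which its call begins. camera_params takes no time and is no camera call.
A pose or a line that the arm cannot do raises manip.IKError and nothing moves.
- manip.job_done(): hands the job in, once; it reports no verdict.
The state is a dict: "time": time; "joint_pos": joint angles; "dq": joint speeds; "effort": joint torques, N m; "ee_pos": TCP position; "tool_rot": TCP orientation; "contact_force": force on the tool from outside, world axes, zero at the start; "torque": the same for the moment, N m; "width": finger opening in m.
Only numpy, scipy, OpenCV 4.12 (cv2) and the standard library are available. Lean on these libraries where they do the work, as an engineer would, in place of code of your own. Each camera call takes 0.05 s, during which the arm holds its last target.

## Working session

There is one attempt and no reset: what is moved stays moved. The work goes in short steps, each a Python script; the robot and the scene stay as the last script left them, time stands still between calls to the robot, and variables do not carry over. Pictures are saved under pics/ and viewed, and the job is handed in when it is done.

```bash
ls; mkdir -p pics; python3 - <<'E'
from plant import manip
import cv2, numpy as np
for n in ("scene","top"):
    p,d=manip.snapshot(n); cv2.imwrite(f"pics/{n}0.png",p[:,:,::-1]); np.save(f"{n}_d0.npy",d); np.save(f"{n}_p0.npy",p)
    c=manip.camera_params(n); print(n,{k:np.round(v,4).tolist() for k,v in c.items()})
s=manip.observe(); print(s); print(manip.tcp_to_grasp)
E
```

```text
pics
scene {'K': [[518.1765, 0.0, 321.5074], [0.0, 518.1765, 242.6961], [0.0, 0.0, 1.0]], 'D': [0.02, 0.0, 0.0, 0.0, 0.0], 'origin': [-0.2046, -0.7016, 0.9057], 'attitude': [-2.1318, 0.937, -0.4334]}
top {'K': [[544.6777, 0.0, 324.0049], [0.0, 544.6777, 234.9011], [0.0, 0.0, 1.0]], 'D': [-0.1632, 0.0, 0.0, 0.0, 0.0], 'origin': [0.2518, -0.0756, 1.527], 'attitude': [-2.1398, 2.1293, -0.202]}
{'time': 0.1, 'joint_pos': array([-1.15918818,  0.68988834, -0.19452689,  1.5662013 ,  0.15731616,
        0.9025005 , -0.21509989]), 'dq': array([ 5.60416366e-04, -2.45493432e-03, -1.84559670e-03, -8.41982591e-04,
       -1.37440189e-03,  5.37910053e-05, -8.55107466e-04]), 'effort': array([-4.52376553e-03, -5.28498459e+01, -1.27200153e+00, -1.53836274e+01,
       -5.25746809e-02,  2.01134681e-03,  7.16145087e-05]), 'ee_pos': array([0.23046945, 0.58065225, 0.40400786]), 'tool_rot': array([-5.89768745e-01, -3.08555602e+00,  2.50525152e-03]), 'contact_force': array([-0.09397275, -0.7921379 , -0.14579596]), 'torque': array([-0.00701985, -0.02516174,  0.02154202]), 'width': 0.08828646903869976}
0.1473
```

View pics/scene0.png

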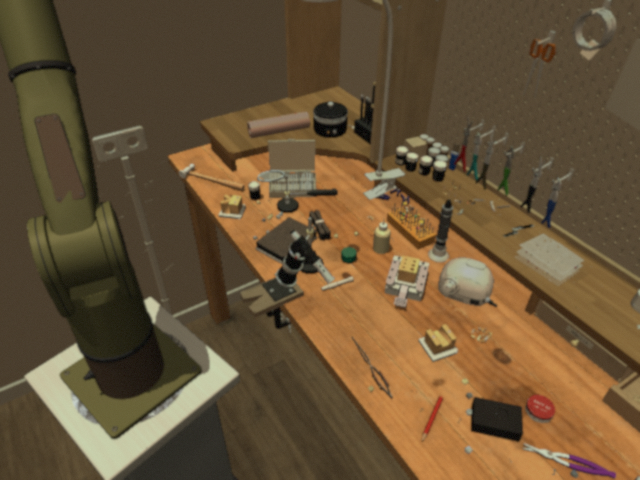

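View pics/top0.png

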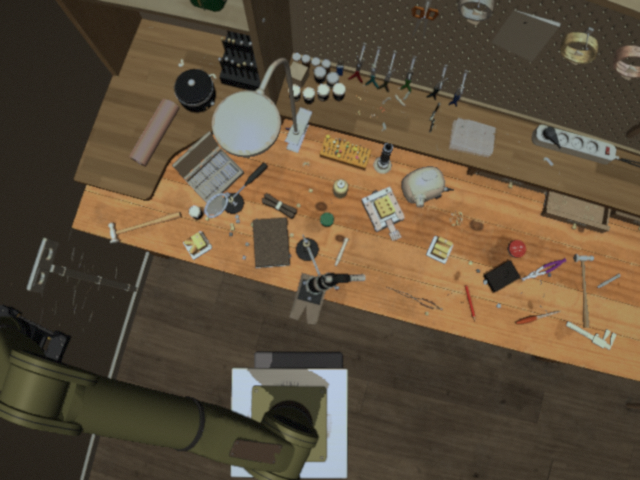

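The scene view shows the dock with the drilling block at about (408,275), blocks at (232,205) and (438,342), and the black bench block at (283,242). In the top view these are at (383,210), (198,243), (440,248) and (271,242). I'll zoom in next.

```bash
cat > h.py <<'E'
import numpy as np, cv2
from scipy.spatial.transform import Rotation as R
from plant import manip
def cam(n):
    c=manip.camera_params(n); return np.array(c["K"]),np.array(c["D"]),np.array(c["origin"]),R.from_rotvec(c["attitude"]).as_matrix()
def ray(n,uv):
    K,D,o,A=cam(n); x=cv2.undistortPoints(np.array(uv,float).reshape(-1,1,2),K,D).reshape(-1,2)
    return o,np.c_[x,np.ones(len(x))]@A.T
def onz(n,uv,z):
    o,r=ray(n,uv); return o+r*((z-o[2])/r[:,2])[:,None]
def cloud(n,d):
    v,u=np.mgrid[0:480,0:640]; o,r=ray(n,np.c_[u.ravel(),v.ravel()])
    P=o+r*d.ravel()[:,None]; P[d.ravel()==0]=np.nan
    return P.reshape(480,640,3)
def proj(n,P):
    K,D,o,A=cam(n); return cv2.projectPoints(np.asarray(P,float).reshape(-1,1,3),cv2.Rodrigues(A.T)[0],-A.T@o,K,D)[0].reshape(-1,2)
def crop(img,u0,v0,w,h,s,name):
    c=cv2.resize(img[v0:v0+h,u0:u0+w],None,fx=s,fy=s,interpolation=cv2.INTER_CUBIC); cv2.imwrite(name,c[:,:,::-1])
E
python3 - <<'E'
from h import *
t=np.load("top_p0.npy"); s=np.load("scene_p0.npy")
tiles=[cv2.resize(x,(390,290),interpolation=cv2.INTER_CUBIC) for x in (t[180:255,340:441],t[210:285,390:491],t[205:280,150:251],t[205:280,235:336])]
im=np.vstack([np.hstack(tiles[:2]),np.hstack(tiles[2:])]); cv2.imwrite("pics/t1.png",im[:,:,::-1])
tiles=[cv2.resize(x,(390,290),interpolation=cv2.INTER_CUBIC) for x in (s[245:320,360:461],s[305:380,390:491],s[175:250,185:286],s[215:290,250:351])]
im=np.vstack([np.hstack(tiles[:2]),np.hstack(tiles[2:])]); cv2.imwrite("pics/s1.png",im[:,:,::-1])
for n,pts in (("top",[(383,210),(395,233),(440,248),(198,243),(271,242),(310,290),(340,188),(327,220),(342,250)]),("scene",[(408,275),(400,298),(438,342),(232,205),(283,242)])):
    P=cloud(n,np.load(n+"_d0.npy"))
    for u,v in pts: print(n,u,v,np.round(P[v,u],3))
E
```

```text
top 383 210 [ 0.585 -0.256  0.059]
top 395 233 [ 0.527 -0.293  0.025]
top 440 248 [ 0.485 -0.421  0.023]
top 198 243 [0.491 0.256 0.046]
top 271 242 [0.498 0.054 0.028]
top 310 290 [ 0.363 -0.056  0.062]
top 340 188 [ 0.644 -0.137  0.07 ]
top 327 220 [ 0.562 -0.102  0.029]
top 342 250 [ 0.479 -0.145  0.011]
scene 408 275 [ 0.574 -0.273  0.051]
scene 400 298 [ 0.527 -0.288  0.02 ]
scene 438 342 [ 0.46  -0.429  0.043]
scene 232 205 [0.477 0.246 0.043]
scene 283 242 [0.475 0.045 0.028]
```

View pics/t1.png

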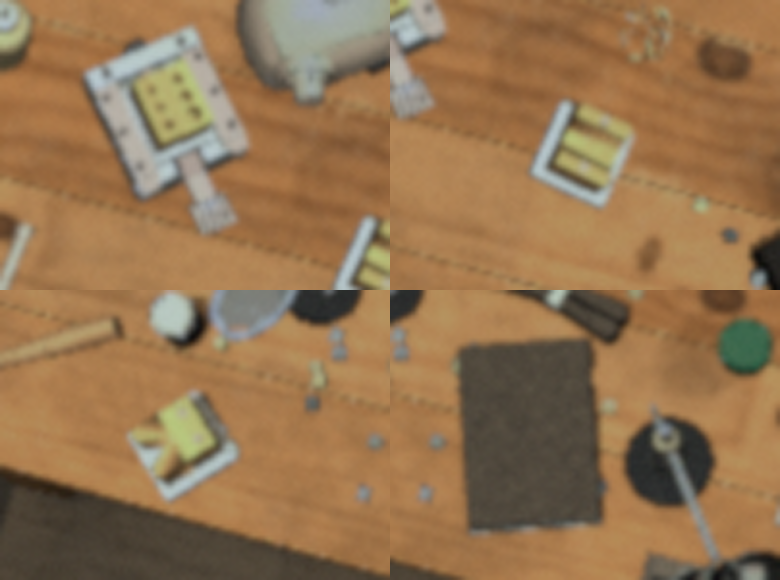

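View pics/s1.png

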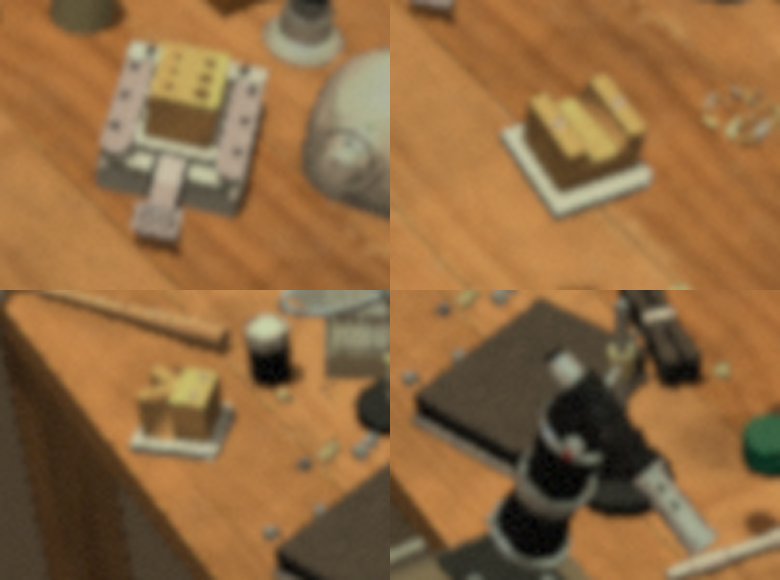

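The tiles show the sawing block at the far left: the V notch is at (198,243) in the top view, opening to image lower-left. The ring block is at the right, (440,248). The dock's catch pad points to image lower-right, towards the robot. Next I'll fit the poses from depth.

```bash
python3 - <<'E'
from h import *
C={n:cloud(n,np.load(n+"_d0.npy")) for n in("top","scene")}
# bench plane noise
for n in C:
    P=C[n]; 
    m=(abs(P[...,0]-.42)<.03)&(abs(P[...,1]+.30)<.03); z=P[m][:,2]; print(n,'bench',m.sum(),np.median(z),z.std())
def rect(n,c,r,z0,z1):
    P=C[n]; m=(np.hypot(P[...,0]-c[0],P[...,1]-c[1])<r)&(P[...,2]>z0)&(P[...,2]<z1)
    Q=P[m]; q=(Q[:,:2]*1000).astype(np.float32); b=cv2.minAreaRect(q); 
    print(n,c,z0,len(Q),'rect',np.round(b[0],1),np.round(b[1],1),round(b[2],1),'mean',np.round(Q.mean(0),4))
for n in C:
    rect(n,(.485,.253),.06,.034,.06)   # saw wood
    rect(n,(.485,.253),.06,.004,.06)
    rect(n,(.585,-.256),.05,.055,.075) # drill top
    rect(n,(.585,-.256),.1,.028,.075)
    rect(n,(.53,-.29),.03,.012,.03)
    rect(n,(.475,-.425),.06,.004,.06)
    rect(n,(.49,.05),.1,.02,.034)
E
```

```text
top bench 446 4.797742874540489e-05 0.003419580762522535
scene bench 582 -0.00020933760844055183 0.0017710223276374449
top (0.485, 0.253) 0.034 248 rect [493.5 266.1] [45.2 50.2] 31.5 mean [0.4942 0.2644 0.0432]
top (0.485, 0.253) 0.004 533 rect [489.7 250.5] [116.  102.9] 72.6 mean [0.4892 0.2598 0.0257]
top (0.585, -0.256) 0.055 258 rect [ 597.1 -258.4] [51.6 43.8] 24.3 mean [ 0.5957 -0.2577  0.0631]
top (0.585, -0.256) 0.028 1076 rect [ 609.8 -278.7] [105.9 137. ] 24.8 mean [ 0.6049 -0.2675  0.0447]
top (0.53, -0.29) 0.012 130 rect [ 534.8 -287.9] [47.2 29.3] 25.4 mean [ 0.533  -0.2885  0.0182]
top (0.475, -0.425) 0.004 543 rect [ 476.2 -423.1] [111.4 116.1] 74.9 mean [ 0.4799 -0.4201  0.0232]
top (0.49, 0.05) 0.02 1578 rect [510.4  30.9] [148.  147.7] 5.5 mean [0.5014 0.0542 0.0277]
scene (0.485, 0.253) 0.034 213 rect [491.  267.5] [48.8 49.9] 34.5 mean [0.4888 0.2637 0.0427]
scene (0.485, 0.253) 0.004 497 rect [491. 251.] [100.2  99.2] 66.9 mean [0.4847 0.2574 0.0271]
scene (0.585, -0.256) 0.055 306 rect [ 594.4 -258.7] [56.3 42. ] 25.2 mean [ 0.5915 -0.2603  0.0626]
scene (0.585, -0.256) 0.028 1165 rect [ 605.5 -280.7] [106.5 137.6] 24.6 mean [ 0.5954 -0.2725  0.0455]
scene (0.53, -0.29) 0.012 180 rect [ 534.  -290.8] [50.8 38.9] 26.8 mean [ 0.5326 -0.288   0.0181]
scene (0.475, -0.425) 0.004 900 rect [ 468.6 -425.3] [ 91.9 105. ] 0.9 mean [ 0.4741 -0.4253  0.026 ]
scene (0.49, 0.05) 0.02 1056 rect [507.1  56. ] [111.9 165.8] 85.8 mean [0.4912 0.0614 0.0281]
```

```bash
python3 - <<'E'
from h import *
t=np.load("top_p0.npy"); s=np.load("scene_p0.npy")
crop(t,355,180,60,65,10,"pics/t_dock.png") ; crop(s,375,250,65,60,10,"pics/s_dock.png")
a=cv2.resize(t[225:265,175:225],(500,400),interpolation=cv2.INTER_CUBIC)
b=cv2.resize(s[188:225,212:255],(430,370),interpolation=cv2.INTER_CUBIC)
cv2.imwrite("pics/t_saw.png",a[:,:,::-1]);cv2.imwrite("pics/s_saw.png",b[:,:,::-1])
E
```

```text
(no output)
```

View pics/t_dock.png

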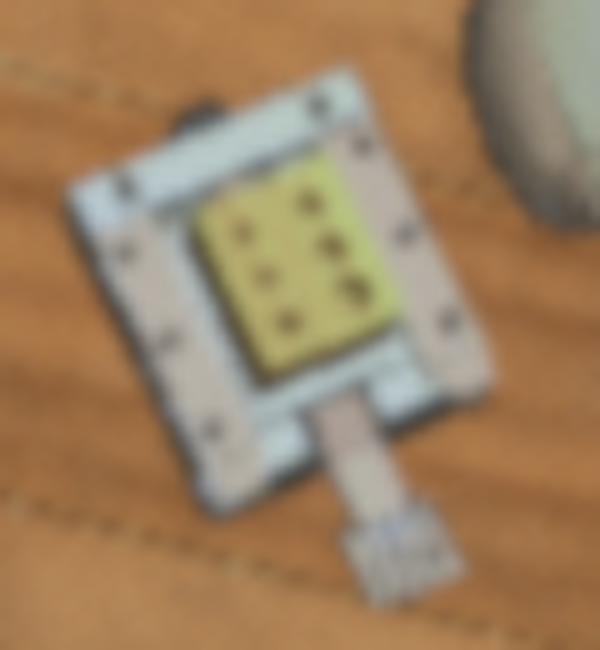

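View pics/s_dock.png

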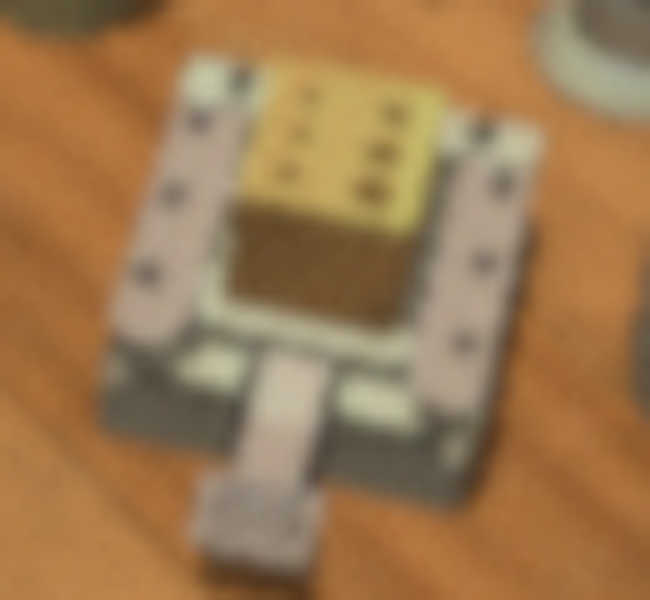

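View pics/t_saw.png

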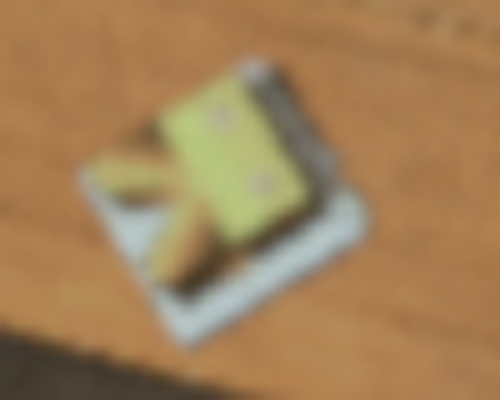

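View pics/s_saw.png

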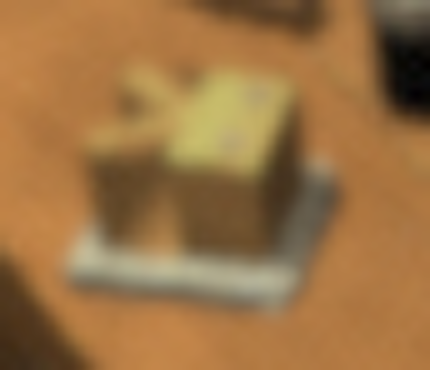

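I read corner pixels off the zooms: the dock corners, the drill block's top corners and pad in both views, and the saw block's shoe and top corners. Now I'll fit the known shapes to both views.

```bash
cat > fit.py <<'E'
from h import *
from scipy.optimize import least_squares
def cv(off,pts,s=10): return [((x+.5)/s-.5+off[0],(y+.5)/s-.5+off[1]) for x,y in pts]
def fit(obs,x0,label):
    # obs: list of (cam, model pts mm (N,3), pix)
    def res(p,per=False):
        c,s=np.cos(p[2]),np.sin(p[2]); out=[]
        for n,M,px in obs:
            M=np.array(M)/1000.; W=np.c_[p[0]+c*M[:,0]-s*M[:,1],p[1]+s*M[:,0]+c*M[:,1],M[:,2]]
            out.append(proj(n,W)-np.array(px))
        return out if per else np.concatenate([o.ravel() for o in out])
    r=least_squares(res,x0,loss='soft_l1',f_scale=.7)
    print(label,np.round(r.x[:2],4),round(np.degrees(r.x[2]),2),'rms px',round(np.sqrt(np.mean(r.fun**2)),2))
    return r.x,res(r.x,True)
E
python3 - <<'E'
from fit import *
to=(355,180); so=(375,250)
# dock frame: home at -5.5
wood=[(25,21,64),(25,-21,64),(-25,-21,64),(-25,21,64)]
dw=[(a-5.5,b,c) for a,b,c in wood]
outer=[(50,44,35),(50,-44,35),(-50,-44,35),(-50,44,35)]
pad=[(-85.5+12,14,18),(-85.5+12,-14,18),(-85.5-12,-14,18),(-85.5-12,14,18)]
T=[("top",dw,cv(to,[(197,208),(325,155),(403,312),(268,378)])),
("top",outer,cv(to,[(68,190),(355,68),(493,385),(218,515)])),
("top",pad,cv(to,[(343,545),(425,502),(468,572),(378,605)]))]
S=[("scene",dw,cv(so,[(265,58),(445,90),(410,232),(238,205)])),
("scene",outer,cv(so,[(190,55),(545,125),(470,415),(115,335)]))]
for l,o in(("top",T),("scene",S),("both",T+S)):
    x,r=fit(o,[.59,-.26,.43],l)
    if l=="both": print([np.round(a,1).tolist() for a in r])
to=(175,225);so=(212,188)
shoe=[(32,30,8),(32,-30,8),(-32,-30,8),(-32,30,8)]
wt=[(25,21,44),(25,-21,44),(-25,-21,44),(-25,21,44)]
T=[("top",shoe,cv(to,[(250,60),(370,218),(190,342),(82,175)])),("top",wt[:2]+wt[3:],cv(to,[(235,75),(310,200),(88,162)]))]
S=[("scene",[shoe[1],shoe[2],shoe[3]][:2],cv(so,[(285,290),(68,262)])[:2]),("scene",wt,cv(so,[(205,68),(300,85),(262,180),(88,150)]))]
# scene ordering: determine by projecting
p=[.49,.262,np.radians(-57)]
c,s=np.cos(p[2]),np.sin(p[2])
for M in wt+shoe: print(M,np.round((proj("scene",[p[0]+(c*M[0]-s*M[1])/1e3,p[1]+(s*M[0]+c*M[1])/1e3,M[2]/1e3])-so)*10))
x,r=fit(T,p,"saw top"); print([np.round(a,1).tolist() for a in r])
E
```

```text
top [ 0.5985 -0.2583] 24.59 rms px 0.75
scene [ 0.5961 -0.258 ] 25.67 rms px 0.62
both [ 0.5973 -0.2577] 25.27 rms px 0.76
[[[-0.5, 1.7], [0.2, 0.8], [0.4, 1.1], [0.3, 0.8]], [[-0.7, -0.3], [-1.6, -0.7], [0.3, -1.2], [-0.2, -1.2]], [[-0.2, -0.1], [0.4, 0.1], [-0.1, 0.7], [0.1, 1.5]], [[0.8, 0.3], [0.3, 0.7], [0.3, 0.5], [-0.4, -0.6]], [[0.1, -0.6], [0.0, -0.3], [1.3, -1.1], [-0.6, -1.2]]]
(25, 21, 44) [[307.  87.]]
(25, -21, 44) [[265. 177.]]
(-25, -21, 44) [[ 89. 158.]]
(-25, 21, 44) [[135.  69.]]
(32, 30, 8) [[351. 174.]]
(32, -30, 8) [[293. 302.]]
(-32, -30, 8) [[ 70. 278.]]
(-32, 30, 8) [[135. 150.]]
saw top [0.4928 0.2668] -55.71 rms px 0.66
[[[1.5, -0.8], [0.5, 0.7], [-0.4, 0.7], [-0.5, 0.1]], [[-0.1, -0.6], [0.2, -0.8], [-0.5, 0.5]]]
```

```bash
python3 - <<'E'
from fit import *
to=(355,180); so=(375,250)
wood=[(25,21,64),(25,-21,64),(-25,-21,64),(-25,21,64)]
outer=[(55.5,44,35),(55.5,-44,35),(-44.5,-44,35),(-44.5,44,35)]
pad=[(-80+12,14,18),(-80+12,-14,18),(-80-12,-14,18),(-80-12,14,18)]
ws=[(265,58),(445,90),(410,232),(238,205)]
wt=[(197,208),(325,155),(403,312),(268,378)]
ot=[(68,190),(355,68),(493,385),(218,515)]; os_=[(190,55),(545,125),(470,415),(115,335)]
pt=[(343,545),(425,502),(468,572),(378,605)]
g=[.592,-.26,.43]
fit([("top",wood,cv(to,wt))],g,"wood top"); fit([("scene",wood,cv(so,ws))],g,"wood scene")
fit([("top",outer,cv(to,ot))],g,"outer top"); fit([("scene",outer,cv(so,os_))],g,"outer scene")
fit([("top",pad,cv(to,pt))],g,"pad top")
x,_=fit([("top",wood,cv(to,wt)),("scene",wood,cv(so,ws)),("top",pad,cv(to,pt))],g,"wood+pad")
to=(175,225);so=(212,188)
shoe=[(32,30,8),(32,-30,8),(-32,-30,8),(-32,30,8)]
wt=[(25,21,44),(25,-21,44),(-25,-21,44),(-25,21,44)]
T=[("top",shoe,cv(to,[(250,60),(370,218),(190,342),(82,175)])),("top",wt[:2]+wt[3:],cv(to,[(235,75),(310,200),(88,162)]))]
S=[("scene",wt,cv(so,[(300,80),(265,180),(88,150),(128,72)])),("scene",[shoe[0],shoe[1],shoe[2]],cv(so,[(340,172),(285,295),(68,265)]))]
g=[.49,.262,np.radians(-57)]
fit(T,g,"saw top");fit(S,g,"saw scene");fit(T+S,g,"saw both")
E
```

```text
wood top [ 0.5955 -0.2597] 24.07 rms px 0.32
wood scene [ 0.5927 -0.2591] 27.47 rms px 0.33
outer top [ 0.59   -0.2614] 23.86 rms px 0.37
outer scene [ 0.5898 -0.2615] 25.38 rms px 0.56
pad top [ 0.5926 -0.2578] 26.88 rms px 0.47
wood+pad [ 0.5939 -0.2591] 25.82 rms px 0.52
saw top [0.4928 0.2668] -55.71 rms px 0.66
saw scene [0.4909 0.2672] -56.48 rms px 0.47
saw both [0.4917 0.2672] -56.37 rms px 0.63
```

Fits: dock_home ≈ (0.593, −0.2595) with yaw ≈ 25°, and saw ≈ (0.492, 0.267) with yaw −56°. Both agree between cameras to about 2 mm. Before moving, I'll locate the torch and the other obstacles.

```bash
python3 - <<'E'
from h import *
C={n:cloud(n,np.load(n+"_d0.npy")) for n in("top","scene")}
P=np.concatenate([C[n].reshape(-1,3) for n in C]); P=P[np.isfinite(P[:,0])]
H=np.array([.593,-.2595]);a=np.radians(24.8);ex=np.array([np.cos(a),np.sin(a)]);ey=np.array([-np.sin(a),np.cos(a)])
# raster height map, region x .3-.75 y -.5..0.4
S=800/ .95
im=np.zeros((600,800,3),np.uint8)
hm=np.zeros((600,800))
for n in C:
  Q=C[n].reshape(-1,3);Q=Q[np.isfinite(Q[:,0])];Q=Q[(Q[:,2]>.012)&(Q[:,2]<.5)]
  u=((.42-Q[:,1])*S).astype(int); v=((.88-Q[:,0])*S).astype(int)
  ok=(u>=0)&(u<800)&(v>=0)&(v<600)
  for i,j,z in zip(u[ok],v[ok],Q[ok,2]): hm[max(j-1,0):j+2,max(i-1,0):i+2]=np.maximum(hm[max(j-1,0):j+2,max(i-1,0):i+2],z)
im=cv2.applyColorMap((np.clip(hm/.25,0,1)*255).astype(np.uint8),cv2.COLORMAP_JET); im[hm==0]=0
def px(p): return int((.42-p[1])*S),int((.88-p[0])*S)
for d in(0,-82): 
    c=H+ex*d/1e3
    box=[px(c+ex*i*.0375+ey*j*.0935) for i,j in((1,1),(1,-1),(-1,-1),(-1,1))]
    cv2.polylines(im,[np.array(box)],True,(255,255,255),1)
for x in np.arange(.3,.9,.1): cv2.putText(im,f"{x:.1f}",(0,px((x,0))[1]),0,.4,(255,255,255))
for y in np.arange(-.5,.45,.1): cv2.putText(im,f"{y:.1f}",(px((0,y))[0],595),0,.4,(255,255,255))
cv2.imwrite("pics/hm.png",im)
m=(P[:,0]>.3)&(P[:,0]<.6)&(P[:,1]>-.3)&(P[:,1]<.05)&(P[:,2]>.09)&(P[:,2]<.3)
Q=P[m]; L=np.c_[(Q[:,:2]-H)@ex,(Q[:,:2]-H)@ey]
for z in np.arange(.09,.26,.02):
    k=(Q[:,2]>=z)&(Q[:,2]<z+.02)
    if k.sum()>3: print(round(z,2),k.sum(),'x',np.percentile(Q[k,0],[2,98]).round(3),'y',np.percentile(Q[k,1],[2,98]).round(3),'Lx',np.percentile(L[k,0],[2,98]).round(3),'Ly',np.percentile(L[k,1],[2,98]).round(3))
E
```

```text
0.09 255 x [0.356 0.499] y [-0.108 -0.04 ] Lx [-0.146  0.006] Ly [0.226 0.268]
0.11 430 x [0.358 0.495] y [-0.197 -0.039] Lx [-0.163  0.003] Ly [0.142 0.263]
0.13 355 x [0.361 0.482] y [-0.183 -0.045] Lx [-0.158 -0.012] Ly [0.155 0.253]
0.15 426 x [0.357 0.481] y [-0.161 -0.046] Lx [-0.157 -0.012] Ly [0.175 0.247]
0.17 321 x [0.366 0.396] y [-0.142 -0.097] Lx [-0.147 -0.116] Ly [0.193 0.241]
0.19 199 x [0.371 0.391] y [-0.121 -0.089] Lx [-0.14  -0.119] Ly [0.214 0.244]
```

View pics/hm.png

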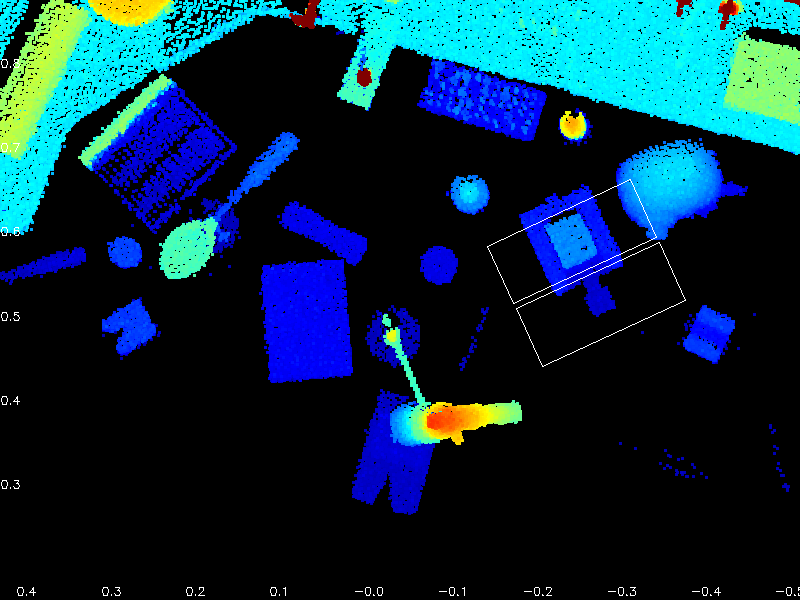

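```bash
python3 - <<'E'
from h import *
t=np.load("top_p0.npy"); s=np.load("scene_p0.npy")
a=cv2.resize(t[225:330,280:400],(480,420),interpolation=cv2.INTER_CUBIC)
b=cv2.resize(s[220:325,240:320+40],(480,420),interpolation=cv2.INTER_CUBIC)
cv2.imwrite("pics/torch.png",cv2.resize(np.hstack([a,b]),(800,350))[:,:,::-1])
E
```

```text
(no output)
```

View pics/torch.png

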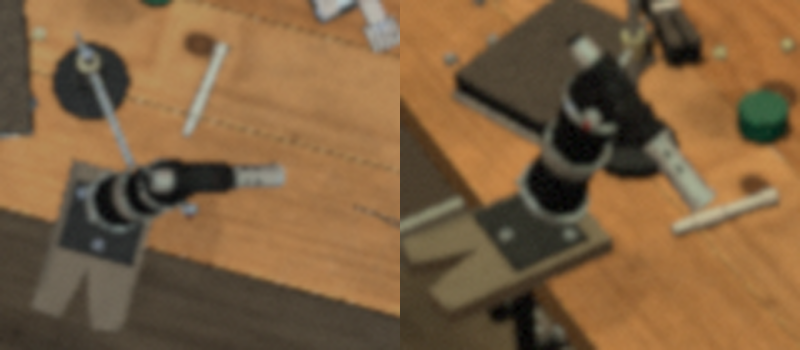

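```bash
python3 - <<'E'
from h import *
C={n:cloud(n,np.load(n+"_d0.npy")) for n in("top","scene")}
H=np.array([.593,-.2595]);a=np.radians(24.8);ex=np.array([np.cos(a),np.sin(a)]);ey=np.array([-np.sin(a),np.cos(a)])
for n in C:
  P=C[n].reshape(-1,3); P=P[np.isfinite(P[:,0])]
  L=np.c_[(P[:,:2]-H)@ex,(P[:,:2]-H)@ey,P[:,2]]
  for z0 in (.06,.08,.09,.1,.11,.12,.14):
    m=(abs(L[:,0])<.12)&(abs(L[:,1])<.14)&(L[:,2]>z0)&(L[:,2]<.4)
    R_=L[m&(L[:,1]<-.03)]; Lf=L[m&(L[:,1]>.03)]
    f=lambda Q: (len(Q),Q.min(0).round(3),Q.max(0).round(3)) if len(Q)>2 else len(Q)
    print(n,z0,'R',f(R_),'L',f(Lf))
  # in footprint
  m=(L[:,0]>-.045)&(L[:,0]<.045)&(abs(L[:,1])<.1)&(abs(L[:,1])>.045)&(L[:,2]>.04)
  print('footprint',L[m][np.argsort(-L[m][:,2])][:6].round(3))
E
```

```text
top 0.06 R (633, array([-0.035, -0.14 ,  0.06 ]), array([ 0.12 , -0.048,  0.165])) L (131, array([0.086, 0.068, 0.06 ]), array([0.12 , 0.107, 0.089]))
top 0.08 R (202, array([-0.  , -0.14,  0.08]), array([ 0.12 , -0.048,  0.165])) L (35, array([0.097, 0.078, 0.08 ]), array([0.116, 0.096, 0.089]))
top 0.09 R (61, array([ 0.028, -0.139,  0.09 ]), array([ 0.12 , -0.048,  0.165])) L 0
top 0.1 R (50, array([ 0.112, -0.07 ,  0.101]), array([ 0.12 , -0.048,  0.165])) L 0
top 0.11 R (41, array([ 0.114, -0.07 ,  0.111]), array([ 0.12 , -0.048,  0.165])) L 0
top 0.12 R (35, array([ 0.114, -0.07 ,  0.122]), array([ 0.12 , -0.048,  0.165])) L 0
top 0.14 R (24, array([ 0.114, -0.07 ,  0.141]), array([ 0.12 , -0.048,  0.165])) L 0
footprint [[ 0.029 -0.098  0.079]
 [ 0.023 -0.098  0.078]
 [ 0.015 -0.098  0.075]
 [ 0.018 -0.096  0.075]
 [ 0.017 -0.099  0.075]
 [ 0.011 -0.093  0.074]]
scene 0.06 R (935, array([-0.033, -0.14 ,  0.06 ]), array([ 0.12 , -0.046,  0.172])) L (156, array([0.084, 0.068, 0.06 ]), array([0.116, 0.106, 0.096]))
scene 0.08 R (406, array([-0.001, -0.14 ,  0.08 ]), array([ 0.12 , -0.046,  0.172])) L (39, array([0.094, 0.078, 0.08 ]), array([0.113, 0.096, 0.096]))
scene 0.09 R (222, array([ 0.109, -0.138,  0.09 ]), array([ 0.12 , -0.046,  0.172])) L (3, array([0.103, 0.087, 0.091]), array([0.105, 0.088, 0.096]))
scene 0.1 R (187, array([ 0.109, -0.071,  0.1  ]), array([ 0.12 , -0.046,  0.172])) L 0
scene 0.11 R (157, array([ 0.111, -0.071,  0.11 ]), array([ 0.12 , -0.046,  0.172])) L 0
scene 0.12 R (127, array([ 0.111, -0.07 ,  0.12 ]), array([ 0.12 , -0.046,  0.172])) L 0
scene 0.14 R (69, array([ 0.111, -0.07 ,  0.14 ]), array([ 0.12 , -0.046,  0.172])) L 0
footprint [[ 0.015 -0.099  0.076]
 [ 0.02  -0.099  0.075]
 [ 0.03  -0.098  0.075]
 [ 0.023 -0.096  0.075]
 [ 0.028 -0.098  0.075]
 [ 0.039 -0.099  0.074]]
```

```bash
cat >> h.py <<'E'
H=np.array([.593,-.2595]);YAW=np.radians(24.8)
def down(psi): return (R.from_euler('z',psi)*R.from_euler('x',np.pi)).as_rotvec()
def loc(x,y=0,H=None,yaw=None):
    H=globals()['H'] if H is None else H; yaw=YAW if yaw is None else yaw
    c,s=np.cos(yaw),np.sin(yaw); return H+np.array([c*x-s*y,s*x+c*y])
TG=manip.tcp_to_grasp
def tcp(xy,zg): return np.array([xy[0],xy[1],zg+TG])
E
python3 - <<'E'
from h import *
C={n:cloud(n,np.load(n+"_d0.npy")) for n in("top","scene")}
P=C["top"][95:150,215:280].reshape(-1,3); P=P[np.isfinite(P[:,0])&(P[:,2]>.3)]; print('lamp',np.percentile(P,[1,99],axis=0).round(3))
P=C["scene"].reshape(-1,3);P=P[np.isfinite(P[:,0])]
m=(P[:,2]>.25)&(P[:,0]>.3)&(P[:,0]<1)&(abs(P[:,1])<.6);
for z in np.arange(.25,.9,.1):
    q=P[m&(P[:,2]>=z)&(P[:,2]<z+.1)]; print(z.round(2),len(q),np.percentile(q,[1,99],axis=0).round(3).tolist() if len(q) else '')
saw=np.array([.4917,.2672]);ys=np.radians(-56.2); bb=np.array([.5,.055])
for c in(0,np.pi):
  print('c',c)
  for name,p,psi in(("pad",tcp(loc(-.08),.03),YAW+c),("padhi",tcp(loc(-.08),.2),YAW+c),("home",tcp(H,.06),YAW+c),("out",tcp(loc(-.09),.06),YAW+c),("outhi",tcp(loc(-.09),.2),YAW+c),("park",tcp(bb,.07),YAW+c),("park+90",tcp(bb,.07),YAW+c+np.pi/2),("park90",tcp(bb,.15),np.pi/2),("park0",tcp(bb,.15),0),("saw",tcp(saw,.04),ys+c),("sawhi",tcp(saw,.2),ys+c)):
    q=manip.solve_ik(p,down(psi)); print(name,None if q is None else np.round(q,2))
E
```

```text
lamp [[ 0.568 -0.004  0.604]
 [ 0.668  0.108  0.626]]
0.25 12058 [[0.784, -0.589, 0.251], [0.998, 0.597, 0.349]]
0.35 11730 [[0.784, -0.552, 0.351], [0.998, 0.597, 0.449]]
0.45 10066 [[0.782, -0.515, 0.451], [0.998, 0.095, 0.549]]
0.55 3164 [[0.578, -0.478, 0.551], [0.978, 0.01, 0.613]]
0.65 0 
0.75 0 
0.85 0 
c 0
pad [ 0.41  0.99  0.04  1.78 -0.09  0.37 -0.62]
padhi [ 0.32  0.73  0.2   1.72 -0.2   0.71 -0.51]
home [ 0.3   0.98  0.07  1.62 -0.11  0.54 -0.7 ]
out [ 0.42  0.93  0.05  1.8  -0.09  0.41 -0.6 ]
outhi [ 0.34  0.73  0.19  1.74 -0.2   0.7  -0.5 ]
park [-0.27  0.87  0.11  2.07 -0.39  0.22 -0.96]
park+90 [-0.16  0.86 -0.08  2.06  0.25  0.23 -0.02]
park90 [-0.2   0.71  0.    2.03 -0.01  0.4  -0.19]
park0 [-0.4   0.74  0.33  2.04 -0.53  0.44 -1.24]
saw [-0.18  1.05 -0.72  1.88  1.11  0.69  2.14]
sawhi [-0.07  0.83 -0.91  1.8   0.81  0.94  2.38]
c 3.141592653589793
pad [ 0.76  1.05 -0.58  1.76  0.94  0.63  1.61]
padhi [ 0.78  0.78 -0.61  1.7   0.57  0.85  1.92]
home [ 0.72  1.08 -0.74  1.6   0.92  0.85  1.6 ]
out [ 0.75  0.98 -0.53  1.78  0.82  0.62  1.71]
outhi [ 0.79  0.78 -0.62  1.71  0.58  0.84  1.92]
park [ 0.03  0.88 -0.39  2.05  0.9   0.38  0.92]
park+90 [ 0.19  0.94 -0.67  2.05  1.13  0.58  2.27]
park90 [-0.2   0.71  0.    2.03 -0.01  0.4  -0.19]
park0 [-0.4   0.74  0.33  2.04 -0.53  0.44 -1.24]
saw [-0.54  0.94 -0.07  1.9   0.2   0.31 -0.18]
sawhi [-0.52  0.68 -0.1   1.83  0.1   0.64 -0.09]
```

```bash
python3 - <<'E'
from h import *
c=np.pi
manip.command_gripper(0.0,10)
p=tcp(loc(-.08),.22)
manip.servo_line([.40,.12,.40],down(YAW+c-.6),v=.35)
manip.servo_line([.47,-.25,.40],down(YAW+c),v=.3)
manip.servo_line(p,down(YAW+c),v=.25)
manip.servo_line(tcp(loc(-.08),.019+.030),v=.2)
s=manip.observe(); print(s['time'],s['ee_pos'],s['joint_pos'].round(2),s['contact_force'].round(2),s['width'])
for n in("top","scene"):
    im,d=manip.snapshot(n); np.save(f"{n}_p1.npy",im)
t=np.load("top_p1.npy"); s=np.load("scene_p1.npy")
a=cv2.resize(t[170:260,330:430],(400,360),interpolation=cv2.INTER_CUBIC)
b=cv2.resize(s[240:330,350:450],(400,360),interpolation=cv2.INTER_CUBIC)
cv2.imwrite("pics/press0.png",np.hstack([a,b])[:,:,::-1])
E
```

```text
5.8083 [ 0.52088177 -0.29303614  0.19757546] [ 0.64  0.97 -0.36  1.77  0.62  0.51  1.87] [0.72 0.94 0.63] 0.00046107322363262104
```

View pics/press0.png

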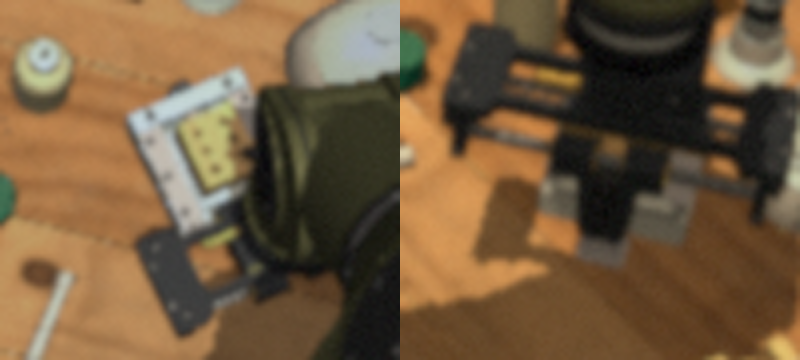

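The scene tile shows the closed fingertips, tile (605,240), over the catch pad, and the block still home. Pressing now.

```bash
python3 - <<'E'
from h import *
f0=manip.observe()['contact_force']
for tip in (.022,.018,.014,.011,.009):
    manip.servo_line(tcp(loc(-.08),tip+.0187),v=.05)
    s=manip.observe(); print(round(s['time'],2),'tip',round(s['ee_pos'][2]-.166,4),(s['contact_force']-f0).round(2))
manip.wait(.4)
for n in("top","scene"):
    im,d=manip.snapshot(n); np.save(f"{n}_p2.npy",im)
t=np.load("top_p2.npy"); s=np.load("scene_p2.npy")
a=cv2.resize(t[170:260,330:430],(400,360),interpolation=cv2.INTER_CUBIC)
b=cv2.resize(s[240:330,350:450],(400,360),interpolation=cv2.INTER_CUBIC)
cv2.imwrite("pics/press1.png",np.hstack([a,b])[:,:,::-1])
E
```

```text
6.22 tip 0.0217 [-0.3   0.39  0.79]
6.47 tip 0.0179 [-0.    0.22  1.61]
6.72 tip 0.0139 [ 0.08 -0.18  3.38]
6.97 tip 0.011 [0.27 0.12 3.27]
7.22 tip 0.009 [0.22 0.03 4.27]
```

View pics/press1.png

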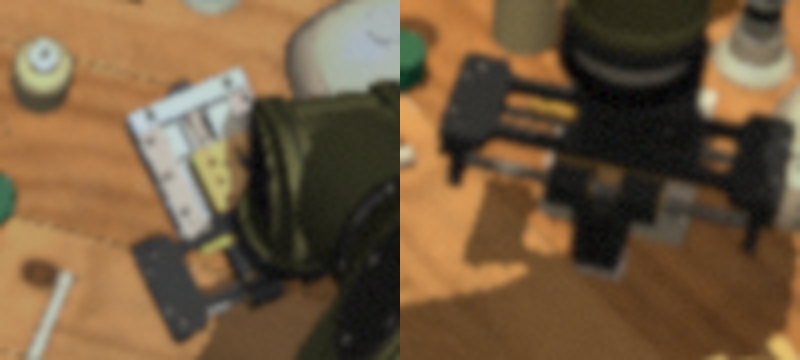

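The top tile shows the block popped back about 18 mm, with the ejector pin visible behind it at tile (195,125). Next I'll raise, open and grasp it.

```bash
python3 - <<'E'
from h import *
manip.servo_line(tcp(loc(-.08),.11),v=.2)
manip.command_gripper(.07,20)
manip.servo_line(tcp(loc(-.018),.11),v=.2)
f0=manip.observe()['contact_force']
manip.servo_line(tcp(loc(-.018),.0605),v=.12)
s=manip.observe(); print(round(s['time'],2),s['ee_pos'].round(4),(s['contact_force']-f0).round(2))
manip.command_gripper(.0,20); manip.wait(.2)
s=manip.observe(); print(round(s['time'],2),s['ee_pos'].round(4),(s['contact_force']-f0).round(2),s['torque'].round(2),s['width'],R.from_rotvec(s['tool_rot']).as_euler('ZYX',degrees=True).round(2))
c,sn=np.cos(YAW),np.sin(YAW)
d=s['ee_pos'][:2]-H; print('local',(c*d[0]+sn*d[1]).round(4),(-sn*d[0]+c*d[1]).round(4),'Floc',(c*(s['contact_force']-f0)[0]+sn*(s['contact_force']-f0)[1]).round(2),(-sn*(s['contact_force']-f0)[0]+c*(s['contact_force']-f0)[1]).round(2))
for n in("top","scene"):
    im,d=manip.snapshot(n); np.save(f"{n}_p3.npy",im)
t=np.load("top_p3.npy"); s=np.load("scene_p3.npy")
a=cv2.resize(t[170:260,330:430],(400,360),interpolation=cv2.INTER_CUBIC)
b=cv2.resize(s[240:330,350:450],(400,360),interpolation=cv2.INTER_CUBIC)
cv2.imwrite("pics/grasp1.png",np.hstack([a,b])[:,:,::-1])
E
```

```text
10.41 [ 0.5764 -0.2674  0.2078] [ 0.11  0.77 -0.53]
11.14 [ 0.577  -0.2675  0.2084] [ 0.85 -1.03  5.38] [-0.29 -0.1  -0.02] 0.04187073403020419 [-1.5522e+02  4.0000e-02 -1.7992e+02]
local -0.0179 -0.0005 Floc 0.33 -1.29
```

View pics/grasp1.png

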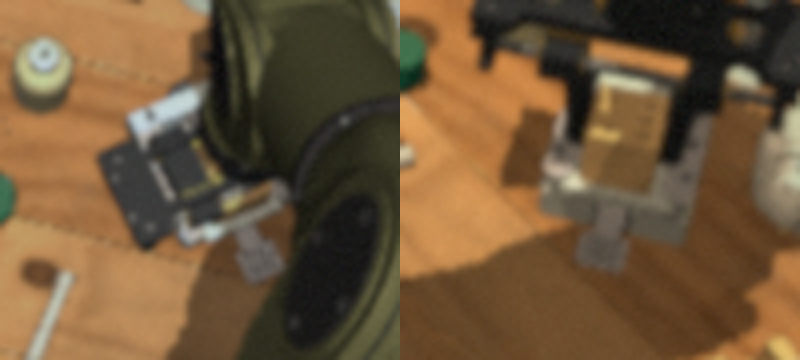

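The block is gripped at width 41.9 mm with low side forces. Now I'll draw it out slowly while watching the forces.

```bash
python3 - <<'E'
from h import *
c,sn=np.cos(YAW),np.sin(YAW)
for x in(-.03,-.045,-.06,-.075,-.09,-.1):
    manip.servo_line(tcp(loc(x),.0605),v=.08)
    s=manip.observe(); d=s['ee_pos'][:2]-H; f=s['contact_force']; print(round(s['time'],2),x,'local',(c*d[0]+sn*d[1]).round(4),(-sn*d[0]+c*d[1]).round(4),s['ee_pos'][2].round(4),'F',(c*f[0]+sn*f[1]).round(2),(-sn*f[0]+c*f[1]).round(2),f[2].round(2),s['torque'].round(2),s['width'].round(4))
manip.servo_line(tcp(loc(-.1),.12),v=.15)
s=manip.observe();print(s['contact_force'].round(2),s['torque'].round(2),s['width'].round(4))
for n in("top","scene"):
    im,d=manip.snapshot(n); np.save(f"{n}_p4.npy",im);np.save(f"{n}_d4.npy",d)
t=np.load("top_p4.npy"); s=np.load("scene_p4.npy")
a=cv2.resize(t[170:260,330:430],(400,360),interpolation=cv2.INTER_CUBIC)
b=cv2.resize(s[240:330,350:450],(400,360),interpolation=cv2.INTER_CUBIC)
cv2.imwrite("pics/out1.png",np.hstack([a,b])[:,:,::-1])
E
```

```text
Traceback (most recent call last):
AttributeError: 'float' object has no attribute 'round'
```

```bash
cat >> h.py <<'E'
def st(tag=''):
    c,sn=np.cos(YAW),np.sin(YAW); s=manip.observe(); d=s['ee_pos'][:2]-H; f=s['contact_force']
    print(tag,'t%.2f loc %.4f %.4f z %.4f F %.1f %.1f %.1f w %.4f'%(s['time'],c*d[0]+sn*d[1],-sn*d[0]+c*d[1],s['ee_pos'][2],c*f[0]+sn*f[1],-sn*f[0]+c*f[1],f[2],s['width']),'T',s['torque'].round(2)); return s
def shot(k,name,tb,sb):
    for n in("top","scene"):
        im,d=manip.snapshot(n); np.save(f"{n}_p{k}.npy",im);np.save(f"{n}_d{k}.npy",d)
    t=np.load(f"top_p{k}.npy"); s=np.load(f"scene_p{k}.npy")
    g=lambda i,b: cv2.resize(i[b[1]:b[1]+90,b[0]:b[0]+100],(400,360),interpolation=cv2.INTER_CUBIC)
    cv2.imwrite(f"pics/{name}.png",np.hstack([g(t,tb),g(s,sb)])[:,:,::-1])
E
python3 - <<'E'
from h import *
st()
for x in(-.045,-.06,-.075,-.09,-.1):
    manip.servo_line(tcp(loc(x),.0605),v=.08); st(x)
manip.servo_line(tcp(loc(-.1),.12),v=.15); st()
shot(4,"out1",(330,170),(350,240))
E
```

```text
t11.54 loc -0.0306 -0.0006 z 0.2082 F -1.1 -1.8 6.1 w 0.0418 T [-0.46 -0.08  0.  ]
-0.045 t11.88 loc -0.0461 -0.0006 z 0.2079 F -0.9 -3.4 5.8 w 0.0418 T [-0.69 -0.   -0.03]
-0.06 t12.21 loc -0.0616 -0.0001 z 0.2076 F -3.6 -2.3 5.3 w 0.0417 T [-0.66  0.26 -0.08]
-0.075 t12.54 loc -0.0763 0.0007 z 0.2068 F -0.1 -0.0 -1.8 w 0.0417 T [ 0.09 -0.04  0.02]
-0.09 t12.88 loc -0.0910 -0.0001 z 0.2076 F 1.3 -0.0 -1.2 w 0.0418 T [-0.    0.01 -0.04]
-0.1 t13.15 loc -0.1008 -0.0002 z 0.2078 F -0.5 0.0 -1.0 w 0.0417 T [ 0.04 -0.01 -0.02]
 t13.70 loc -0.1001 0.0001 z 0.2671 F -0.2 -0.4 -1.5 w 0.0417 T [ 0.07  0.04 -0.  ]
```

View pics/out1.png

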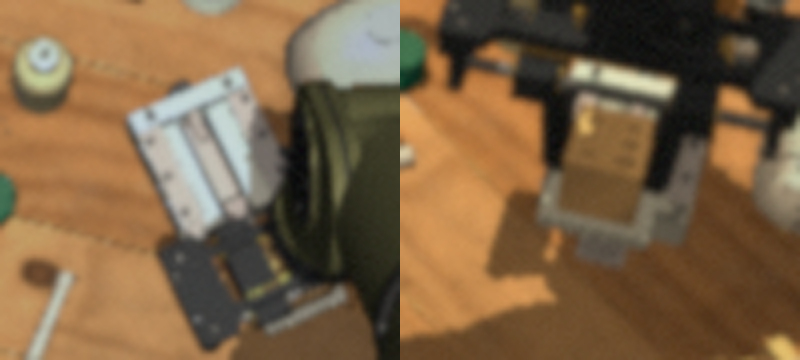

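The block is free and lifted. Peak side force was 3.4 N, with the wall pushing towards −y, which suggests the dock axis sits slightly to −y of my line. I'll park the block on the bench block at about (0.495, 0.055) with the jaws along world x, then re-measure the empty dock.

```bash
python3 - <<'E'
from h import *
manip.servo_line(tcp(loc(-.1),.23),v=.2); st()
psi0=YAW+np.pi
P=np.array([.492,.056])
for a,(xy) in ((.5,[.492,-.13]),(1.,P)):
    manip.servo_line(tcp(xy,.23),down(psi0+(np.pi/2-psi0)*a),v=.2); st()
print(manip.observe()['joint_pos'].round(2))
manip.servo_line(tcp(P,.09),v=.15); s=st()
shot(5,"park0",(235,200),(240,190))
E
```

```text
t14.50 loc -0.1005 0.0003 z 0.3761 F -0.3 0.3 -1.8 w 0.0416 T [0.09 0.1  0.02]
 t15.65 loc -0.0378 0.1594 z 0.3767 F -1.0 -0.2 -2.0 w 0.0417 T [-0.09  0.02  0.02]
 t16.80 loc 0.0402 0.3277 z 0.3773 F 0.6 0.5 -0.8 w 0.0419 T [-0.08  0.09 -0.05]
[-0.28  0.57  0.12  1.99 -0.12  0.59 -0.08]
 t17.88 loc 0.0409 0.3285 z 0.2379 F 0.2 0.3 -1.4 w 0.0420 T [-0.06  0.12  0.01]
```

View pics/park0.png

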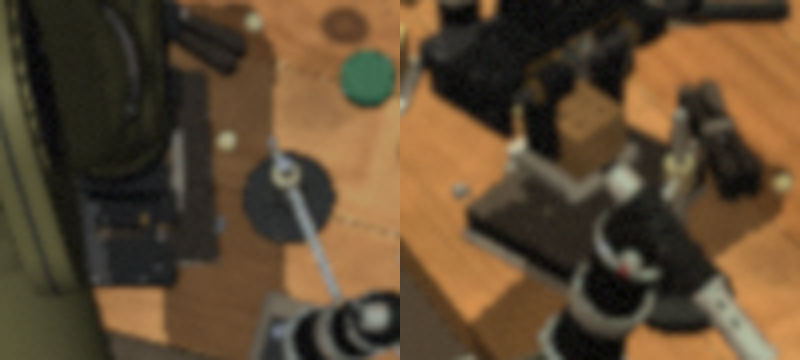

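The scene tile shows the block held upright over the black bench block, well inside its edges. Now lowering to contact.

```bash
python3 - <<'E'
from h import *
P=np.array([.492,.056])
f0=manip.observe()['contact_force'][2]
z=.072
while z>.064:
    manip.servo_line(tcp(P,z),v=.04); s=st(round(z,4))
    if s['contact_force'][2]-f0>3: break
    z-=.001
manip.command_gripper(.06); manip.wait(.1); st()
manip.servo_line(tcp(P,.2),v=.2); st()
shot(6,"park1",(235,200),(240,190))
E
```

```text
0.072 t18.58 loc 0.0406 0.3288 z 0.2191 F -0.7 0.1 -2.1 w 0.0415 T [-0.07  0.03 -0.  ]
0.071 t18.83 loc 0.0407 0.3287 z 0.2184 F 0.2 0.1 -1.7 w 0.0419 T [-0.09  0.07  0.  ]
0.07 t19.08 loc 0.0407 0.3288 z 0.2173 F -0.3 0.1 -1.8 w 0.0416 T [-0.04  0.06 -0.03]
0.069 t19.33 loc 0.0406 0.3288 z 0.2162 F -1.2 0.5 -0.9 w 0.0417 T [-0.08  0.07 -0.04]
0.068 t19.58 loc 0.0407 0.3289 z 0.2155 F 0.4 1.3 2.5 w 0.0420 T [-0.01  0.13  0.01]
 t20.14 loc 0.0407 0.3287 z 0.2153 F 0.0 0.3 1.2 w 0.0596 T [-0.05  0.09 -0.04]
 t20.95 loc 0.0403 0.3290 z 0.3467 F 0.1 -0.3 0.1 w 0.0598 T [ 0.    0.06 -0.  ]
```

View pics/park1.png

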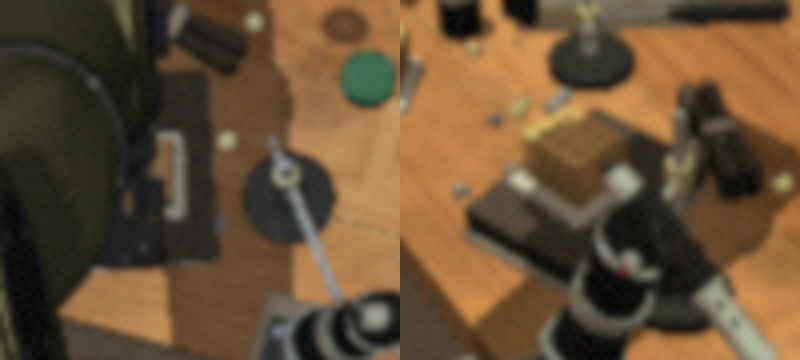

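The drilling block stands on the bench block (scene tile (575,160)). Re-measuring the empty dock.

```bash
python3 - <<'E'
from h import *
t=np.load("top_p6.npy"); s=np.load("scene_p6.npy")
crop(t,355,180,60,60,10,"pics/t_dock6.png") ; crop(s,375,250,65,60,10,"pics/s_dock6.png")
E
```

```text
(no output)
```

View pics/t_dock6.png

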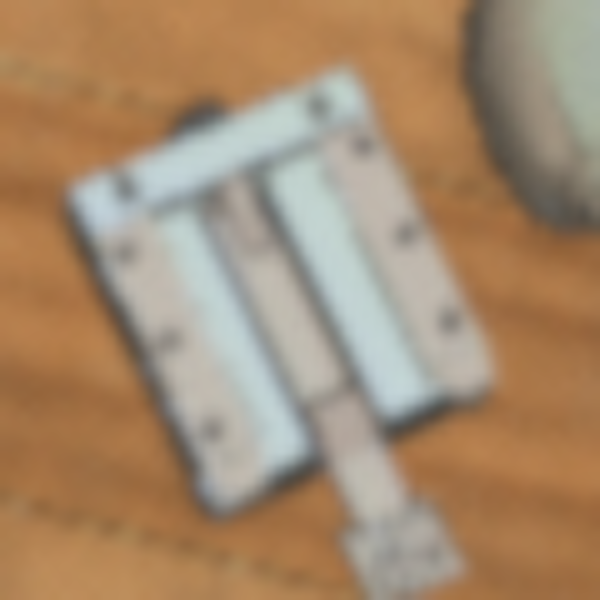

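View pics/s_dock6.png

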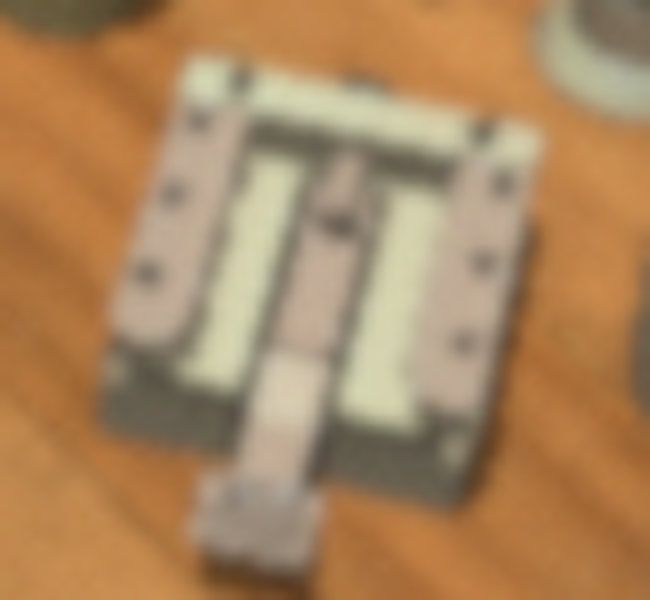

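The screw heads on the gibs are clean symmetric markers, so I'll use them for the dock axis.

```bash
python3 - <<'E'
from fit import *
T=dict(L=[(125,250),(168,340),(212,428)],R=[(363,147),(405,233),(450,320)],E=[(123,190),(318,105)])
S=dict(L=[(198,120),(172,195),(147,272)],R=[(503,183),(484,262),(463,342)],E=[(240,80),(483,130)])
for n,D,o in(("top",T,(355,180)),("scene",S,(375,250))):
    W={k:onz(n,cv(o,v),.035)[:,:2] for k,v in D.items()}
    d=[W[k][0]-W[k][2] for k in"LR"]; a=[np.degrees(np.arctan2(v[1],v[0])) for v in d]
    e=W['E'][0]-W['E'][1]; w=[np.degrees(np.arctan2(*(W['L'][i]-W['R'][i])[::-1]))-90 for i in range(3)]
    print(n,'yaw',np.round(a,2),'cross',np.round(w,2),np.degrees(np.arctan2(e[1],e[0])).round(2)-90,'span',[np.linalg.norm(v).round(4) for v in d],[np.linalg.norm(W['L'][i]-W['R'][i]).round(4) for i in range(3)])
    c,s=np.cos(YAW),np.sin(YAW)
    for i in range(3):
        m=(W['L'][i]+W['R'][i])/2-H; print('  mid loc',(c*m[0]+s*m[1]).round(4),(-s*m[0]+c*m[1]).round(4))
    for pt in ([(405,550)] if n=="top" else [(262,520)]):
        q=onz(n,cv(o,[pt]),.018)[0,:2]-H; print('  pad',(c*q[0]+s*q[1]).round(4),(-s*q[0]+c*q[1]).round(4))
E
```

```text
top yaw [25.1  25.33] cross [24.19 24.96 24.94] 24.42 span [np.float64(0.0563), np.float64(0.0554)] [np.float64(0.0746), np.float64(0.0746), np.float64(0.0748)]
  mid loc 0.03 -0.0016
  mid loc 0.0021 -0.0015
  mid loc -0.0258 -0.002
  pad -0.0779 -0.0025
scene yaw [23.83 24.38] cross [25.47 25.1  24.85] 25.370000000000005 span [np.float64(0.0557), np.float64(0.0565)] [np.float64(0.0747), np.float64(0.0754), np.float64(0.0753)]
  mid loc 0.0297 0.0001
  mid loc 0.0015 0.0004
  mid loc -0.0263 0.0008
  pad -0.0804 -0.0016
```

The axis comes out at yaw ≈ 24.9° with lateral offset ≈ −0.7 mm averaged over both cameras, which matches the force hint. I'll use −1.2 mm and 24.9°. Next is grasping the sawing block.

```bash
cat >> h.py <<'E'
YAW=np.radians(24.9); H=np.array([.593,-.2595])+.0012*np.array([np.sin(YAW),-np.cos(YAW)])
SAW=np.array([.4917,.2671]); YS=np.radians(-56.2)
E
python3 - <<'E'
from h import *
psi=YS+np.pi
manip.servo_line(tcp(SAW,.2),down(psi),v=.2)
manip.command_gripper(.07,20)
manip.servo_line(tcp(SAW,.08),v=.2); 
shot(7,"saw0",(150,200),(185,165))
manip.servo_line(tcp(SAW,.0405),v=.1); s=st()
manip.command_gripper(0,25); s=st(); print(s['ee_pos'],s['joint_pos'].round(2))
shot(8,"saw1",(150,200),(185,165))
E
```

```text
t24.01 loc 0.1299 0.5215 z 0.1879 F -0.7 -0.7 0.7 w 0.0699 T [-0.01  0.01 -0.01]
 t24.54 loc 0.1300 0.5215 z 0.1881 F -0.2 -0.8 3.5 w 0.0417 T [0.   0.07 0.02]
[0.49180287 0.26716408 0.18813364] [-0.58  0.94 -0.    1.9   0.01  0.3  -0.  ]
```

View pics/saw1.png

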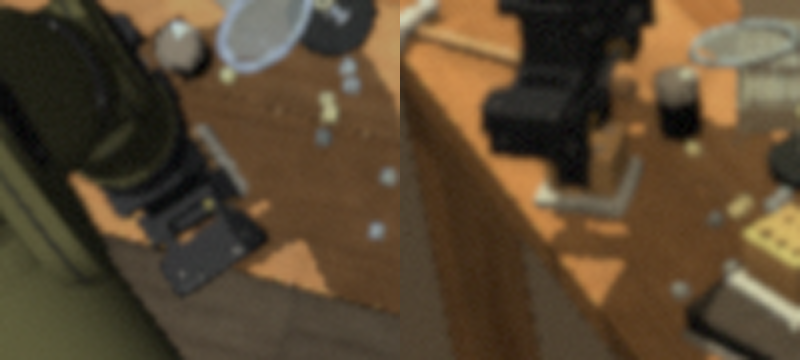

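The saw block is gripped at 41.7 mm. Lifting it and carrying it to the dock mouth.

```bash
python3 - <<'E'
from h import *
psi=YS+np.pi; psi1=YAW+np.pi
manip.servo_line(tcp(SAW,.1),v=.12); manip.servo_line(tcp(SAW,.255),v=.22); st()
manip.servo_line(tcp([.475,.03],.255),down(psi+(psi1-psi)*.35),v=.22)
manip.servo_line(tcp([.485,-.16],.255),down(psi+(psi1-psi)*.75),v=.2)
manip.servo_line(tcp(loc(-.105),.22),down(psi1),v=.18); st()
manip.servo_line(tcp(loc(-.105),.09),v=.15); s=st();print(s['joint_pos'].round(2))
manip.servo_line(tcp(loc(-.105),.075),v=.06); st()
shot(9,"ins0",(330,180),(350,250))
E
```

```text
t26.14 loc 0.1292 0.5215 z 0.4009 F 0.2 0.2 -1.9 w 0.0419 T [-0.05  0.04  0.03]
 t29.46 loc -0.1041 0.0012 z 0.3675 F -0.7 0.7 -2.7 w 0.0420 T [ 0.08  0.04 -0.01]
 t30.48 loc -0.1046 -0.0002 z 0.2381 F -0.8 -0.0 -1.7 w 0.0419 T [0.03 0.05 0.05]
[ 0.67  0.89 -0.35  1.81  0.55  0.54  1.97]
 t30.88 loc -0.1052 0.0001 z 0.2219 F 0.6 0.2 -0.9 w 0.0419 T [ 0.04  0.01 -0.04]
```

View pics/ins0.png

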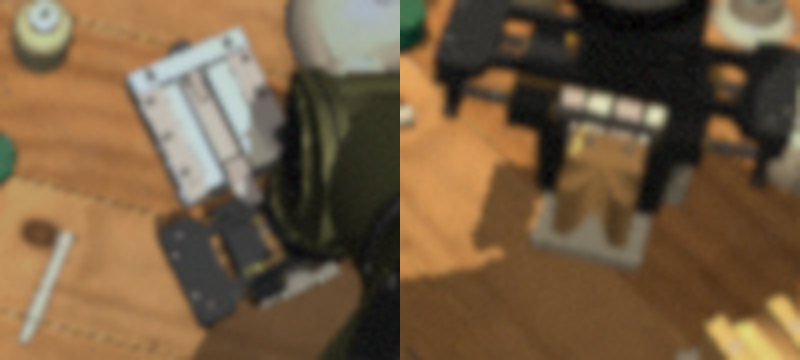

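The notch faces back out of the mouth (scene tile (600,215)) and the block is lined up. Inserting in steps with a force watch.

```bash
python3 - <<'E'
from h import *
Z=.0620
manip.servo_line(tcp(loc(-.1),Z),v=.06); st()
for x in(-.085,-.077,-.07,-.063,-.056,-.05,-.045,-.04):
    manip.servo_line(tcp(loc(x),Z),v=.05); s=st(x)
    f=s['contact_force']
    if np.hypot(f[0],f[1])>9: print('STOP');break
E
```

```text
t31.36 loc -0.0998 0.0003 z 0.2087 F -0.4 -0.2 -1.7 w 0.0419 T [ 0.1   0.08 -0.01]
-0.085 t31.81 loc -0.0845 0.0001 z 0.2094 F 0.8 -0.7 -1.7 w 0.0419 T [0.04 0.04 0.03]
-0.077 t32.12 loc -0.0765 0.0001 z 0.2094 F 0.1 -0.3 -2.6 w 0.0418 T [0.1  0.04 0.01]
-0.07 t32.41 loc -0.0695 -0.0000 z 0.2096 F 0.2 -0.0 0.7 w 0.0419 T [ 0.14 -0.06  0.01]
-0.063 t32.70 loc -0.0626 -0.0000 z 0.2095 F -0.8 1.1 1.5 w 0.0416 T [ 0.    0.12 -0.04]
-0.056 t32.99 loc -0.0546 0.0001 z 0.2096 F 0.8 1.0 2.0 w 0.0417 T [ 0.15 -0.24  0.05]
-0.05 t33.26 loc -0.0489 0.0001 z 0.2095 F 1.2 0.9 1.7 w 0.0415 T [ 0.24 -0.29 -0.03]
-0.045 t33.51 loc -0.0444 0.0001 z 0.2093 F 1.1 0.6 2.1 w 0.0417 T [ 0.19 -0.13  0.06]
-0.04 t33.76 loc -0.0395 0.0001 z 0.2093 F 0.4 1.3 3.3 w 0.0419 T [ 0.17 -0.07  0.05]
```

```bash
python3 - <<'E'
from h import *
Z=.0620
for x in list(np.arange(-.034,-.0035,.006))+list(np.arange(-.002,.0075,.001)):
    manip.servo_line(tcp(loc(x),Z),v=.04); s=st(round(x,4))
    f=s['contact_force']; fx=f[0]*np.cos(YAW)+f[1]*np.sin(YAW)
    if fx<-18: print('STOP');break
E
```

```text
-0.034 t34.06 loc -0.0334 0.0001 z 0.2094 F 0.8 0.0 2.3 w 0.0418 T [ 0.11 -0.07 -0.  ]
-0.028 t34.36 loc -0.0274 0.0001 z 0.2094 F 1.1 -0.2 2.3 w 0.0417 T [ 0.03 -0.02  0.04]
-0.022 t34.66 loc -0.0214 0.0001 z 0.2094 F 0.3 -0.3 1.3 w 0.0417 T [ 0.09  0.01 -0.01]
-0.016 t34.96 loc -0.0162 -0.0000 z 0.2091 F -1.2 -0.4 1.4 w 0.0417 T [-0.16  0.43 -0.01]
-0.01 t35.26 loc -0.0108 -0.0002 z 0.2090 F -3.8 -0.4 2.8 w 0.0419 T [-0.47  0.94 -0.05]
-0.004 t35.56 loc -0.0046 -0.0002 z 0.2091 F -5.0 -1.5 2.4 w 0.0417 T [-0.6   1.04 -0.  ]
-0.002 t35.81 loc -0.0027 -0.0002 z 0.2092 F -4.7 -0.1 3.5 w 0.0415 T [-0.62  1.11 -0.02]
-0.001 t36.06 loc -0.0019 -0.0002 z 0.2092 F -5.5 -0.1 3.0 w 0.0417 T [-0.59  1.22  0.01]
0.0 t36.31 loc -0.0009 -0.0002 z 0.2092 F -5.5 -1.3 3.3 w 0.0418 T [-0.61  1.19 -0.01]
0.001 t36.56 loc 0.0001 -0.0002 z 0.2092 F -5.2 0.1 4.0 w 0.0417 T [-0.62  1.22 -0.03]
0.002 t36.81 loc 0.0010 -0.0002 z 0.2092 F -4.8 -0.1 3.5 w 0.0420 T [-0.62  1.23  0.01]
0.003 t37.06 loc 0.0020 -0.0002 z 0.2092 F -5.7 -0.4 3.8 w 0.0418 T [-0.58  1.26 -0.03]
0.004 t37.31 loc 0.0032 -0.0002 z 0.2090 F -5.6 -0.6 2.6 w 0.0417 T [-0.53  0.98 -0.02]
0.005 t37.56 loc 0.0040 -0.0002 z 0.2090 F -5.5 0.2 2.4 w 0.0418 T [-0.56  1.12 -0.  ]
0.006 t37.81 loc 0.0050 -0.0002 z 0.2090 F -5.5 -0.3 2.5 w 0.0418 T [-0.56  1.13  0.01]
0.007 t38.06 loc 0.0059 -0.0002 z 0.2090 F -6.1 -0.3 2.9 w 0.0415 T [-0.59  1.15 -0.02]
```

```bash
python3 - <<'E'
from h import *
Z=.0620
for x in np.arange(.008,.0125,.001):
    manip.servo_line(tcp(loc(x),Z),v=.04); s=st(round(x,4))
    f=s['contact_force']; fx=f[0]*np.cos(YAW)+f[1]*np.sin(YAW)
    if fx<-14: print('STOP');break
shot(10,"ins1",(330,180),(350,250))
E
```

```text
0.008 t38.31 loc 0.0065 -0.0002 z 0.2091 F -6.6 -1.0 3.3 w 0.0417 T [-0.6   1.44  0.06]
0.009 t38.56 loc 0.0069 -0.0003 z 0.2091 F -8.0 -0.2 7.3 w 0.0417 T [-0.64  1.74  0.06]
0.01 t38.81 loc 0.0072 -0.0003 z 0.2091 F -9.8 1.3 7.6 w 0.0416 T [-0.73  2.07  0.09]
0.011 t39.06 loc 0.0076 -0.0003 z 0.2092 F -12.7 0.9 8.5 w 0.0419 T [-0.76  2.35  0.11]
0.012 t39.31 loc 0.0079 -0.0004 z 0.2092 F -14.5 1.3 10.8 w 0.0416 T [-0.86  2.75  0.11]
STOP
```

View pics/ins1.png

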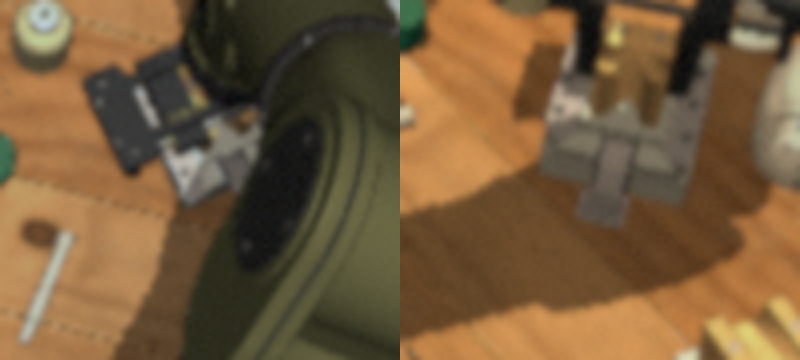

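The end stop was felt at about x = +6.5 mm of tool travel, so home is about 3.5 mm before that, close to where the torque step hinted at the snap. I'll back off gently while still gripping to test the lock.

```bash
python3 - <<'E'
from h import *
for x in (.008,.006,.005,.004,.003,.002,.001,0.,-.001):
    manip.servo_line(tcp(loc(x),.0620),v=.04); s=st(round(x,4))
    f=s['contact_force']; fx=f[0]*np.cos(YAW)+f[1]*np.sin(YAW)
    if fx>4: print('LOCK holds'); break
E
```

```text
0.008 t39.66 loc 0.0063 -0.0002 z 0.2091 F -7.0 -0.4 3.1 w 0.0417 T [-0.63  1.35 -0.01]
0.006 t39.91 loc 0.0051 -0.0001 z 0.2091 F -6.1 -0.3 2.3 w 0.0414 T [-0.57  1.14 -0.04]
0.005 t40.16 loc 0.0046 -0.0001 z 0.2091 F -5.4 -0.3 0.5 w 0.0416 T [-0.52  0.95 -0.03]
0.004 t40.41 loc 0.0038 -0.0001 z 0.2091 F -4.9 -0.3 -1.6 w 0.0415 T [-0.57  0.85 -0.06]
0.003 t40.66 loc 0.0027 -0.0000 z 0.2091 F -5.4 -1.1 -1.0 w 0.0418 T [-0.68  0.91 -0.02]
0.002 t40.91 loc 0.0023 0.0001 z 0.2092 F -3.8 -1.6 -3.3 w 0.0417 T [-0.58  0.46  0.  ]
0.001 t41.16 loc 0.0019 0.0002 z 0.2094 F 0.5 -1.4 -3.7 w 0.0417 T [-0.24 -0.06  0.01]
0.0 t41.41 loc 0.0015 0.0003 z 0.2096 F 2.9 -1.7 -5.4 w 0.0414 T [ 0.07 -0.77 -0.01]
-0.001 t41.66 loc 0.0010 0.0003 z 0.2098 F 4.0 -1.0 -5.0 w 0.0416 T [ 0.25 -1.26  0.04]
LOCK holds
```

The catch holds: the force reversed to +4 N as I pulled back. Going back to neutral, then releasing and retreating.

```bash
python3 - <<'E'
from h import *
manip.servo_line(tcp(loc(.0015),.0617),v=.04); st()
manip.command_gripper(.062); st()
manip.servo_line(tcp(loc(.0015),.1),v=.1)
manip.servo_line(tcp(loc(.0015),.22),v=.2)
manip.servo_line([.43,-.15,.42],v=.25)
manip.servo_line([.36,.12,.42],v=.25); st()
shot(11,"fin_d",(340,175),(365,240))
t=np.load("top_p11.npy"); s=np.load("scene_p11.npy")
crop(s,380,245,60,60,10,"pics/s_fin.png"); cv2.imwrite("pics/scene_fin.png",s[:,:,::-1]); cv2.imwrite("pics/top_fin.png",t[:,:,::-1])
E
```

```text
t41.91 loc 0.0020 0.0002 z 0.2094 F 2.9 0.3 -1.4 w 0.0417 T [ 0.24 -0.54  0.01]
 t42.39 loc 0.0013 -0.0000 z 0.2090 F -0.7 0.0 1.0 w 0.0621 T [ 0.02 -0.01  0.02]
 t45.91 loc -0.0517 0.4426 z 0.4198 F 0.9 -0.9 -0.5 w 0.0618 T [ 0.05  0.03 -0.05]
```

View pics/fin_d.png

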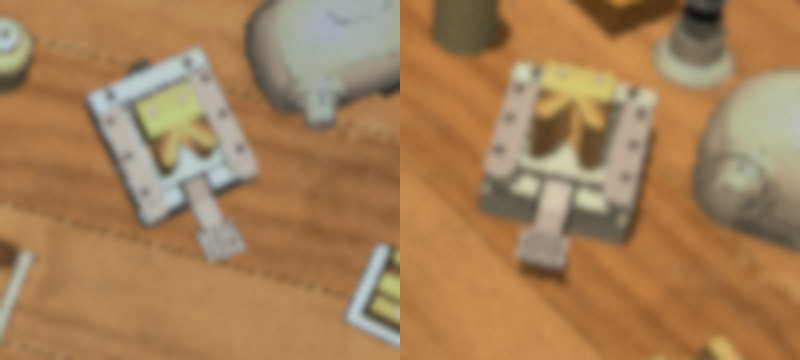

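View pics/scene_fin.png

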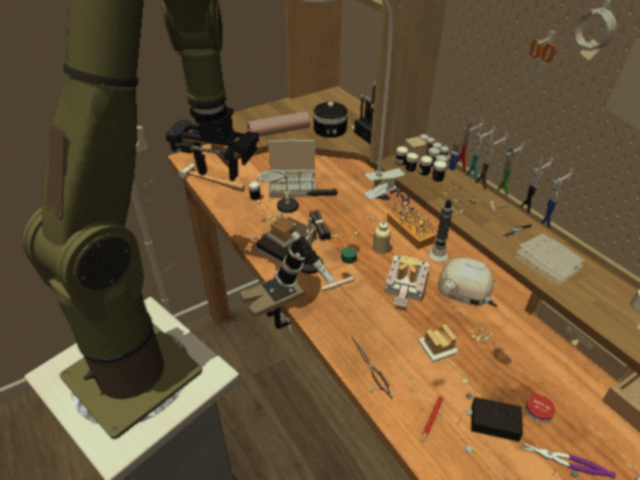

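View pics/s_fin.png

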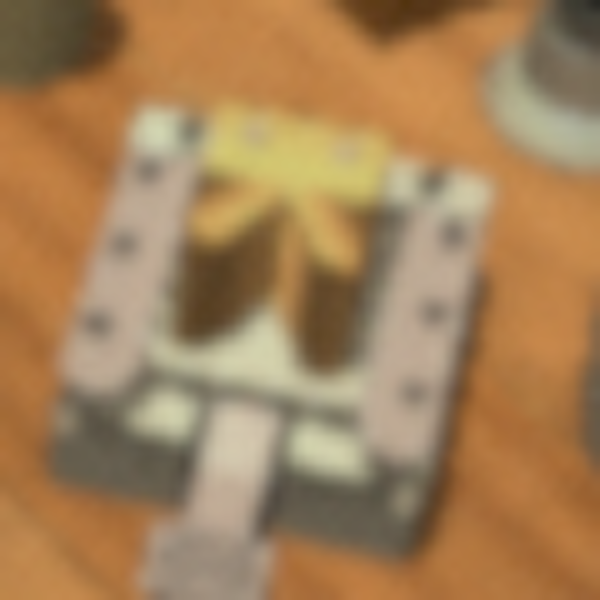

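```bash
python3 - <<'E'
from h import *
# moved things: compare depth/images first vs last in regions of bystanders
for n in("top","scene"):
    a=np.load(n+"_p0.npy");b=np.load(n+"_p11.npy")
    df=cv2.GaussianBlur(cv2.absdiff(a,b),(5,5),0).max(2); cv2.imwrite(f"pics/diff_{n}.png",cv2.convertScaleAbs(df,alpha=3))
E
```

```text
(no output)
```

View pics/diff_scene.png

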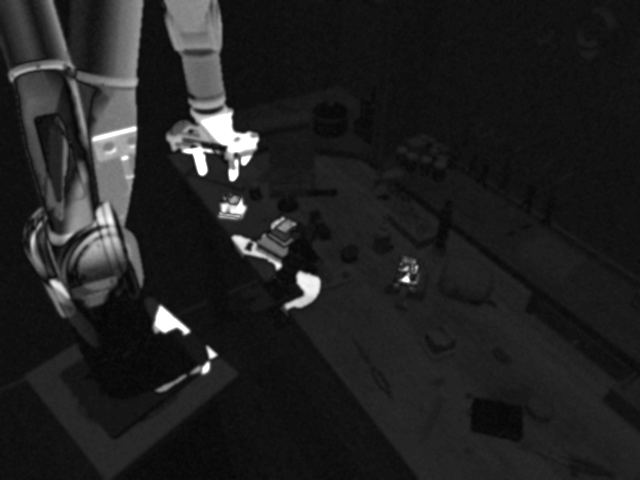

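The final pictures show the saw block home in the dock at scene (408,268), notch out, with the shoe's rear edge where the drilling block's was. The drilling block stands on the bench block at (286,232). The difference image shows only the intended changes plus the arm and its shadow.

```bash
python3 - <<'E'
from h import *
manip.job_done(); print('done')
E
```

```text
the job is handed in; nothing more can be done
done
```

The fixture swap is done and handed in, about 46 s into the 72 s limit.

- **Drilling block:** I pressed the catch pad down about 9 mm (about 4 N) and the block popped out. I drew it 100 mm clear of home and stood it on the rubber bench block.
- **Sawing block:** I slid it into the dock with the notch facing out until it met the end stop at about 15 N, then backed off.
- **Lock test:** pulling back while still gripping, the force turned from about −5 N (ejector) to +4 N with the shoe stopped, so the catch is holding it.
- **Final pictures:** the saw shoe's rear edge is where the drilling shoe's was. The drilling block stands on the bench block, and the scene-view before/after comparison shows nothing else moved. The arm is clear of everything.

**Disagreements:**
- The two cameras differed by about 2 mm on the dock's sideways position; I used a value between them, weighted by the side force felt during the draw-out.
- The end stop came about 3 mm further in than my picture estimate, within calibration and grasp error, so I relied on the felt stop and the lock test.

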